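# Change over the prep bench: clamp the grater, free the chipper

## Task

The drum grater is wanted next and the potato chipper has to go to the wash. First press the lever on the grater's vacuum foot fully down so that it is locked to the bench; then flick the lever on the chipper's foot fully up so that it is released. Leave the lever of the crank peeler as it is.

Things in the scene. Friction and masses are not known exactly. Their poses are not given: they have to be found in the camera images.
- grater_paddle (a point): Mid-paddle of the lever on the grater (white, 235 tall, lying drum, square hopper, crank). All 3 levers: black, 96 mm from hinge to end; outer 60 mm a paddle 26 wide, 10 thick; point at mid-thickness, 72 from hinge. x axis: along the lever to the hinge; y: level, along the hinge; z: square to paddle. Locked: level, hinge and point 50 above table. Up: slopes 0.8 rad up from hinge. Starts up.
- chipper_paddle (a point): Same point on the chipper's lever (aluminium frame 250 mm tall, two posts, square blade grid, black pusher). Starts down (level), free space below. Levers stay where left: about 3 N at the point moves them. Machines are fixed, in a row in any order, each on a round foot 124 across; hinge 62 from its centre, lever sticks out radially; tops within 55 of the centre on that side.
- peeler_paddle (a point): Same point on the lever of the crank peeler: a low white machine 165 mm tall with a long threaded rod, a potato on its end and a crank with a black grip. Its lever starts up and is to be left as it is. Every lever has end stops at level (locked) and 0.8 rad (released).

How it is judged:
By the outcome, as a careful person would: the job done as asked, in the order asked, and still so for the second after the job is handed in, with the robot touching nothing.
It also fails if it takes over 53 s, if anything falls off the work surface, if the arm or the gripper's body presses on something with over 40 N, if the wrist force passes 120 N, or if a joint passes its speed limit or range.

## Robot

A 6-joint arm with a two-finger parallel gripper is mounted at the origin on the work surface. World frame = base frame: x ahead of the robot, y to its left, z up, the work surface at z = 0. Lengths are in m, angles in rad, forces in N, time in s.
With the tool pointing down it reaches from about 0.375 to 0.825 m from the base axis. Payload 5.5 kg.
Tool frame: the origin (TCP) lies midway between the tips of the shut fingers; the grasp point (between the pads) lies 19 mm behind it; z points along the fingers, y is the line along which they close (so a half turn about z gives the same grasp; the last joint's range is limited). The gripper opens to 85 mm and grips with 20 to 120 N. Pads are 22 mm wide; open, the fingers measure 114 mm over their backs; the gripper's body (76 mm by 85 mm) begins 54 mm behind the grasp point. The pads swing forward as they close: fully open they stand 13 mm farther back than shut.
Start: joints at [1.31, 0.314, -0.047, 1.21, 0, 1.571], TCP at [0.155, 0.58, 0.208] pointing down, gripper open.
Joint ranges: [-2.67, 2.67], [-0.69, 1.73], [-1.03, 1.25], [-2.08, 2.16], [-1.42, 1.45], [-3.14, 3.14]. Speed limits (rad/s): [2.39, 2.39, 3.01, 3.14, 3.14, 3.14].

## Interface

Orientations are given as a unit quaternion [x, y, z, w].
In Python, from cell import robot gives the robot as it stands.
- The arm moves only by the shell command python3 -m jog 'ROWS' [OPENING] [FORCE]. ROWS is JSON, a list of rows, each a list of 2 entries, a list of its own where there are three numbers: the shift along the tool's x, y, z in mm, then the turn, a rotation vector about the tool's x, y, z in degrees. In form: [[[dx, dy, dz], [rx, ry, rz]], ...]. A call has 1 to 8 rows; each row shifts and turns the commanded pose from where the row before left it, along the tool's axes as they then stand; what a row does not reach is not made up. A row lasts 1/8 s, in which the tool goes at most 62.5 mm and 10.7 degrees, less where a joint would pass 70% of its speed; a pose out of reach is approached as far as the arm can. A call with a gripper value outside its range is refused whole. OPENING is the opening, from 0 (shut) to 1 (fully open), set as the call begins (- or left out, the last holds). The fingers move at their own pace and stop on an object; FORCE is the grip in N (left out, the last holds). Time passes only in rows, so rows that do not move let the fingers close. It gives the time, the measured TCP pose, the force, the opening and the grip force at its end, in the units of the state.
- robot.get_state(): the state, without advancing time (a new reading comes with each control period).
- robot.read_camera(name): name is "side" or "top" or "wrist"; returns (picture, depth): 400x640x3 uint8, red, green, blue; 400x640 float32, m along the optical axis (not along the pixel's ray), 0 where there is no reading.
- robot.camera_model(name): a dict with "fx", "fy", "cx", "cy" (pixels), "k1" (the pictures are not rectified: a ray, as slopes to the right and down, at radius r is drawn at 1 + k1 r^2 times it, then the intrinsics apply), "xyz" and "orientation" of the camera in the world; the wrist camera has in their place "tool_from_camera" (4x4, takes a point from camera to tool coordinates, whose origin is the TCP and whose axes are the flange's). Camera axes: x right, y down, z forward; pixel columns grow to the right and rows downward; lengths in m; the calibration is good to about 2 mm. A picture is of the moment at which its call begins: read the wrist's pose just before it. camera_model takes no time and is no camera call.
- robot.hand_in(): hands the job in; it is judged then, once.
The state is a dict: "clock": time; "joint_positions": joint angles; "joint_vel": joint speeds; "tau": joint torques, N m; "position": TCP position; "ee_rot": TCP orientation; "force": force on the tool from outside, world axes, zero at the start; "moment": the same for the moment, N m; "finger_gap": finger opening in m; "grasp_force": force on a finger pad.
Only numpy, scipy, OpenCV 4.12 (cv2) and the standard library are available. Lean on these libraries where they do the work, as an engineer would, in place of code of your own. Each camera call takes 0.05 s, during which the arm holds its last target. There are 200 camera calls.

## Working session

There is one attempt and no reset: what is moved stays moved. The work goes in short steps, Python scripts to look and compute and a shell command to move; the robot and the scene stay as the last step left them, time stands still between calls to the robot, and variables do not carry over. Pictures are saved under pics/ and viewed, at most 10 in all, crops included, and the job is handed in when it is done.

```bash
mkdir -p pics; ls; cat > h.py <<'E'
import numpy as np, cv2
from scipy.spatial.transform import Rotation as R
from cell import robot
def grab(n):
    s=robot.get_state(); p,d=robot.read_camera(n); m=robot.camera_model(n)
    if n=="wrist":
        T=np.eye(4);T[:3,:3]=R.from_quat(s["ee_rot"]).as_matrix();T[:3,3]=s["position"];T=T@np.array(m["tool_from_camera"])
    else:
        T=np.eye(4);T[:3,:3]=R.from_quat(m["orientation"]).as_matrix();T[:3,3]=m["xyz"]
    return p,d,m,T
def cloud(d,m,T):
    K=np.array([[m["fx"],0,m["cx"]],[0,m["fy"],m["cy"]],[0,0,1]])
    v,u=np.mgrid[0:400,0:640]
    q=np.stack([u,v],-1).reshape(-1,1,2).astype(float)
    n=cv2.undistortPoints(q,K,np.array([m["k1"],0,0,0.])).reshape(400,640,2)
    P=np.dstack([n*d[...,None],d])
    W=P@T[:3,:3].T+T[:3,3]
    W[d==0]=np.nan
    return W
E
python3 - <<'E'
from h import *
for n in("side","top"):
    p,d,m,T=grab(n); cv2.imwrite(f"pics/{n}0.png",p[...,::-1]); np.savez(f"{n}0.npz",p=p,W=cloud(d,m,T))
    print(n,m["xyz"],T[:3,2],(d>0).mean())
s=robot.get_state();print(s["position"],s["ee_rot"],s["clock"])
E
```

```text
pics
side [ 0.03289117 -0.74072193  0.63853893] [ 0.58906942  0.61622683 -0.52274441] 0.995875
top [ 0.52467536 -0.11418967  0.82816457] [ 0.10061105 -0.0128637  -0.99484267] 0.9959453125
[0.15456092 0.57917268 0.20690487] [ 1.30040321e-01  9.91508398e-01 -7.74046028e-04 -1.10361211e-04] 0.1
```

View pics/side0.png

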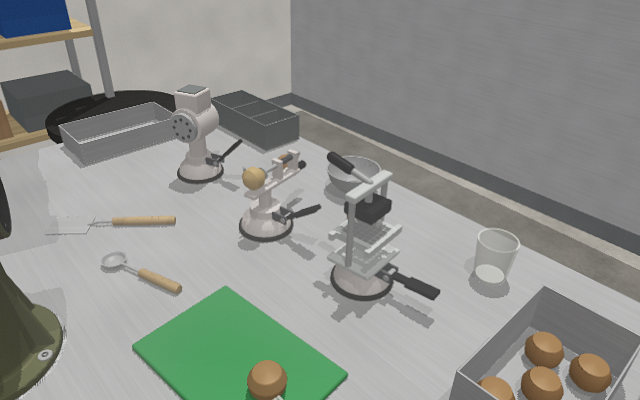

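View pics/top0.png

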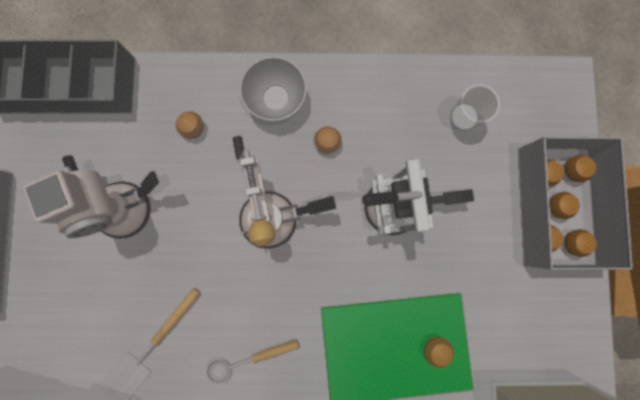

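Side view: the grater is at (195,140) with its lever up at (230,152), the peeler at (265,205) with its lever at (305,212), and the chipper at (362,260) with its lever level at (415,287). Top view: the paddles are at about (149,184), (320,206) and (458,197), and the feet at (122,210), (268,218) and (397,206).

```bash
python3 - <<'E'
from h import *
box={"top":{"grater":(136,170,162,205),"peeler":(285,193,340,220),"chipper":(428,185,478,212)},
"side":{"grater":(212,135,246,172),"peeler":(280,202,324,222),"chipper":(380,266,442,302)}}
for n in box:
    z=np.load(f"{n}0.npz");p,W=z["p"],z["W"]
    for k,(a,b,c,d) in box[n].items():
        M=np.zeros((400,640),bool);M[b:d,a:c]=1
        M&=(p.max(-1)<60)&(W[...,2]>.03)&(W[...,2]<.2)
        Q=W[M]; c0=np.median(Q,0);Q=Q[np.linalg.norm(Q-c0,axis=1)<.07]
        c0=Q.mean(0); U,S,V=np.linalg.svd(Q-c0,full_matrices=False); v=V[0]; v=v*(1 if v[1]<0 else -1)
        t=(Q-c0)@v
        e=c0+v*np.percentile(t,99); i=c0+v*np.percentile(t,1)
        print(n,k,len(Q),"c",c0.round(4),"dir",v.round(3),"az",np.degrees(np.arctan2(v[1],v[0])).round(1),"el",np.arcsin(v[2]).round(2),"outer",e.round(3),"inner",i.round(3), "ptsurf(end-24)",(e-v*.024).round(3))
# tops/obstacles
W=np.load("top0.npz")["W"]
for k,(a,b,c,d) in {"grater":(20,140,165,250),"peeler":(225,130,345,255),"chipper":(355,150,480,245)}.items():
    Q=W[b:d,a:c].reshape(-1,3);Q=Q[Q[:,2]>.06];print(k,np.nanmin(Q,0).round(3),np.nanmax(Q,0).round(3))
E
```

```text
top grater 214 c [0.6283 0.2144 0.0963] dir [ 0.287 -0.638  0.714] az -65.7 el 0.8 outer [0.639 0.191 0.122] inner [0.615 0.244 0.063] ptsurf(end-24) [0.632 0.207 0.105]
top peeler 250 c [ 0.5904 -0.1145  0.0882] dir [ 0.165 -0.802  0.574] az -78.4 el 0.61 outer [ 0.596 -0.142  0.108] inner [ 0.582 -0.076  0.06 ] ptsurf(end-24) [ 0.592 -0.123  0.094]
top chipper 12 c [ 0.616  -0.4183  0.0586] dir [-0.999 -0.032 -0.033] az -178.1 el -0.03 outer [ 0.607 -0.419  0.058] inner [ 0.624 -0.418  0.059] ptsurf(end-24) [ 0.631 -0.418  0.059]
side grater 64 c [0.6249 0.2034 0.1006] dir [ 0.329 -0.624  0.709] az -62.2 el 0.79 outer [0.634 0.186 0.121] inner [0.606 0.24  0.06 ] ptsurf(end-24) [0.626 0.201 0.104]
  return _methods._mean(a, axis=axis, dtype=dtype,
  ret = um.true_divide(
<stdin>:10: RuntimeWarning: Mean of empty slice.
Traceback (most recent call last):
IndexError: index 0 is out of bounds for axis 0 with size 0
```

```bash
python3 - <<'E' 2>/dev/null
from h import *
box={"top":{"grater":(136,170,162,205),"peeler":(285,193,340,220),"chipper":(428,180,485,216)},
"side":{"grater":(212,135,246,172),"peeler":(280,202,324,222),"chipper":(380,266,446,305)}}
for n in box:
    z=np.load(f"{n}0.npz");p,W=z["p"],z["W"]
    for k,(a,b,c,d) in box[n].items():
        M=np.zeros((400,640),bool);M[b:d,a:c]=1
        M&=(p.max(-1)<100)&(W[...,2]>.035)&(W[...,2]<(.07 if k=="chipper" else .2))
        Q=W[M]
        if len(Q)<5: print(n,k,len(Q));continue
        c0=np.median(Q,0);Q=Q[np.linalg.norm(Q-c0,axis=1)<.07]
        c0=Q.mean(0); V=np.linalg.svd(Q-c0,full_matrices=False)[2]; v=V[0]; v=v*(1 if v[1]<0 else -1)
        t=(Q-c0)@v
        e=c0+v*np.percentile(t,99); i=c0+v*np.percentile(t,1)
        print(n,k,len(Q),"c",c0.round(4),"az",np.degrees(np.arctan2(v[1],v[0])).round(1),"el",np.arcsin(v[2]).round(2),"outer",e.round(3),"inner",i.round(3), "end-24",(e-v*.024).round(3))
W=np.load("top0.npz")["W"]
for k,(a,b,c,d) in {"grater":(20,140,165,250),"peeler":(225,130,345,255),"chipper":(355,150,480,245)}.items():
    Q=W[b:d,a:c].reshape(-1,3);Q=Q[Q[:,2]>.075];print(k,np.nanmin(Q,0).round(3),np.nanmax(Q,0).round(3))
# feet: z 0.01..0.04 points
s=np.load("side0.npz")["W"]
E
```

```text
top grater 365 c [0.6265 0.2175 0.0916] az -61.0 el 0.79 outer [0.641 0.191 0.122] inner [0.607 0.252 0.052] end-24 [0.633 0.206 0.105]
top peeler 486 c [ 0.5895 -0.1093  0.0846] az -78.9 el 0.58 outer [ 0.596 -0.144  0.107] inner [ 0.58  -0.059  0.052] end-24 [ 0.592 -0.124  0.094]
top chipper 466 c [ 0.6121 -0.3915  0.0568] az -82.7 el 0.07 outer [ 0.617 -0.43   0.06 ] inner [ 0.606 -0.348  0.054] end-24 [ 0.614 -0.406  0.058]
side grater 173 c [0.6192 0.228  0.0793] az -73.5 el 0.69 outer [0.632 0.183 0.117] inner [0.606 0.272 0.042] end-24 [0.627 0.201 0.102]
side peeler 234 c [ 0.5844 -0.1059  0.0805] az -83.1 el 0.54 outer [ 0.589 -0.147  0.106] inner [ 0.578 -0.05   0.046] end-24 [ 0.587 -0.127  0.093]
side chipper 625 c [ 0.6077 -0.3831  0.056 ] az -83.3 el 0.07 outer [ 0.613 -0.432  0.06 ] inner [ 0.6   -0.322  0.052] end-24 [ 0.611 -0.408  0.058]
grater [0.526 0.185 0.075] [0.687 0.38  0.238]
peeler [ 0.515 -0.148  0.075] [0.728 0.055 0.166]
chipper [ 0.538 -0.327  0.076] [ 0.656 -0.182  0.253]
```

Lever geometry fits the stated sizes. The grater hinge is at about (0.607, 0.248, 0.05) and the lever's azimuth is -62°. The chipper paddle point is at about (0.613, -0.407, 0.05), with the lever at azimuth -83°. Next I lift, turn the tool and go above the grater paddle.

```bash
python3 -m jog '[[[0,0,-30],[0,0,9.4]],[[0,0,-30],[0,0,9.4]],[[0,0,-30],[0,0,9.4]],[[0,0,-30],[0,0,9.4]],[[0,0,-30],[0,0,9.4]],[[-47,20,0],[0,0,0]],[[-47,20,0],[0,0,0]],[[-47,20,0],[0,0,0]]]' 0; python3 -m jog '[[[-47,20,0],[0,0,0]],[[-47,20,0],[0,0,0]],[[-47,20,0],[0,0,0]],[[-47,20,0],[0,0,0]],[[-47,20,0],[0,0,0]],[[-47,20,0],[0,0,0]],[[-47,20,0],[0,0,0]],[[0,0,0],[0,0,0]]]'
```

```text
clock: 1.1
position: [0.2748, 0.4824, 0.3573]
ee_rot: [0.514, 0.858, -0.0, 0.0]
force: [1.1, -0.0, -0.2]
finger_gap: -0.0
grasp_force: 0.0
clock: 2.1
position: [0.5543, 0.2565, 0.3563]
ee_rot: [0.517, 0.856, -0.001, -0.0]
force: [-0.1, 0.5, -0.3]
finger_gap: -0.0001
grasp_force: 0.0
```

```bash
python3 -m jog '[[[-45,21,0],[0,0,0]],[[-45,22,0],[0,0,0]],[[0,0,0],[0,0,0]],[[0,0,0],[0,0,0]]]'; python3 - <<'E'
from h import *
p,d,m,T=grab("wrist");W=cloud(d,m,T);np.savez("w1.npz",p=p,W=W);cv2.imwrite("pics/w1.png",p[...,::-1])
print(np.round(T,3))
E
```

```text
clock: 2.6
position: [0.6318, 0.2006, 0.3573]
ee_rot: [0.514, 0.858, -0.0, -0.001]
force: [-0.3, 0.7, 0.2]
finger_gap: -0.0002
grasp_force: 0.0
[[ 0.882  0.451  0.134  0.597]
 [ 0.471 -0.844 -0.256  0.267]
 [-0.003  0.289 -0.957  0.523]
 [ 0.     0.     0.     1.   ]]
```

View pics/w1.png

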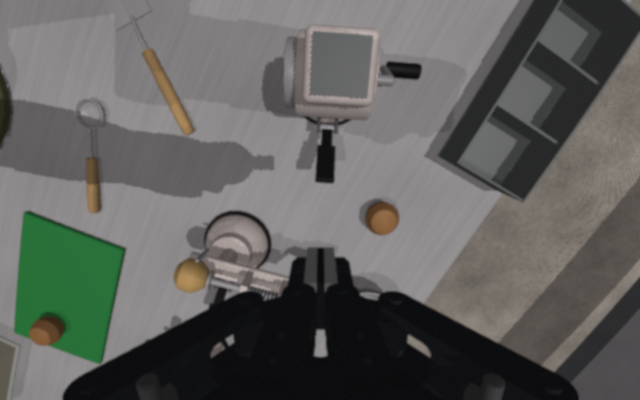

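The wrist picture shows the grater at (340,70) with its black lever running straight down from (327,120) to (325,182), in line with the fingers at (320,265).

```bash
python3 - <<'E'
from h import *
z=np.load("w1.npz");p,W=z["p"],z["W"]
M=np.zeros((400,640),bool);M[126:188,308:342]=1
M&=(p.max(-1)<60)&(W[...,2]>.04)&(W[...,2]<.2)
Q=W[M];c0=Q.mean(0);v=np.linalg.svd(Q-c0,full_matrices=False)[2][0];v*=np.sign(v[2])
t=(Q-c0)@v;e=c0+v*np.percentile(t,99.5);i=c0+v*np.percentile(t,.5)
print(len(Q),c0,v,np.degrees(np.arctan2(v[1],v[0])),np.arcsin(v[2]),e,i)
h=e-v*.096;print("hinge~",h,"h+.055",h[:2]+.055*v[:2]/np.linalg.norm(v[:2]),"+.07",h[:2]+.07*v[:2]/np.linalg.norm(v[:2]))
E
```

```text
760 [0.63059723 0.21772445 0.09550088] [ 0.28871435 -0.63867697  0.71325714] -65.67462110550167 0.7941343608456604 [0.64111485 0.19445798 0.12148424] [0.61551873 0.25108023 0.05825004]
hinge~ [0.61339828 0.25577097 0.05301155] h+.055 [0.63605377 0.20565382] +.07 [0.64223254 0.19198551]
```

```bash
python3 -m jog '[[[1,5,50],[0,0,0]],[[0,0,50],[0,0,0]],[[0,0,50],[0,0,0]],[[0,0,50],[0,0,0]],[[0,0,25],[0,0,0]],[[0,0,0],[0,0,0]]]'; python3 -m jog '[[[-1,0,10],[0,0,0]],[[-2,0,10],[0,0,0]],[[-3,0,10],[0,0,0]],[[-3,0,10],[0,0,0]],[[-3,0,10],[0,0,0]],[[0,0,0],[0,0,0]]]'
```

```text
clock: 3.4
position: [0.6337, 0.2037, 0.131]
ee_rot: [0.514, 0.858, -0.002, -0.002]
force: [-0.6, -1.9, 0.2]
finger_gap: 0.0003
grasp_force: 0.0
clock: 4.15
position: [0.6421, 0.1917, 0.082]
ee_rot: [0.515, 0.857, -0.0, -0.0]
force: [-0.1, 1.3, -0.8]
finger_gap: -0.0
grasp_force: 0.0
```

```bash
python3 - <<'E'
from h import *
p,d,m,T=grab("wrist");cv2.imwrite("pics/w2.png",p[...,::-1])
p2,*_=grab("side");c=cv2.resize(p2[60:200,150:290],None,fx=3,fy=3,interpolation=2)
q=np.zeros((420,1060,3),np.uint8);q[:400,:640]=p;q[:,640:]=c;q=cv2.resize(q,(800,317));cv2.imwrite("pics/c2.png",q[...,::-1])
E
```

```text
(no output)
```

View pics/c2.png

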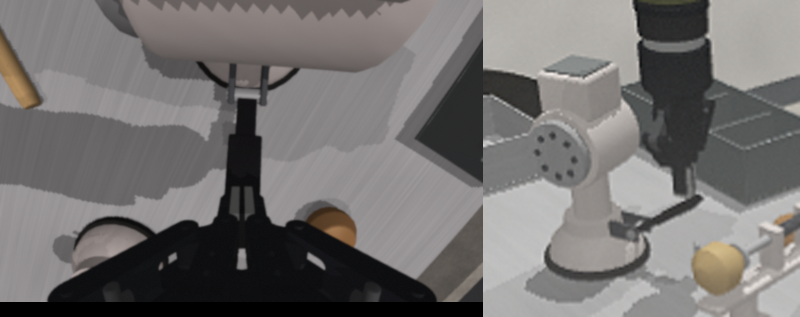

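Left, the fingers (at about (240,195)) are resting on the paddle. Right, the lever is partly down with the fingertips on it at (690,195). I continue pressing.

```bash
python3 -m jog '[[[1,0,10],[0,0,0]],[[1,0,9],[0,0,0]],[[0,0,6],[0,0,0]],[[0,0,3],[0,0,0]],[[0,0,0],[0,0,0]]]'; python3 -m jog '[[[0,0,2],[0,0,0]],[[0,0,2],[0,0,0]],[[0,0,0],[0,0,0]]]'
```

```text
clock: 4.88
position: [0.6407, 0.1943, 0.0541]
ee_rot: [0.515, 0.857, -0.0, -0.0]
force: [0.9, 0.5, 0.4]
finger_gap: 0.0002
grasp_force: 0.0
clock: 5.25
position: [0.6412, 0.1942, 0.0506]
ee_rot: [0.515, 0.857, 0.0, -0.0]
force: [0.9, -0.3, 1.1]
finger_gap: -0.0001
grasp_force: 0.3
```

```bash
python3 -m jog '[[[0,0,2],[0,0,0]],[[0,0,1],[0,0,0]],[[0,0,0],[0,0,0]]]'; python3 -m jog '[[[0,0,2],[0,0,0]],[[0,0,0],[0,0,0]]]'
```

```text
clock: 5.62
position: [0.6413, 0.1943, 0.0476]
ee_rot: [0.515, 0.857, 0.0, -0.0]
force: [0.1, -1.4, 1.7]
finger_gap: -0.0002
grasp_force: 0.6
clock: 5.88
position: [0.6412, 0.1943, 0.0455]
ee_rot: [0.515, 0.857, 0.0, -0.0]
force: [0.4, 1.1, 1.1]
finger_gap: 0.0
grasp_force: 0.6
```

```bash
python3 - <<'E'
from h import *
p,d,m,T=grab("wrist")
p2,*_=grab("side");c=cv2.resize(p2[100:190,180:270],None,fx=4.5,fy=4.5,interpolation=2)[:400,:400]
q=np.hstack([p[:,120:520],c]);cv2.imwrite("pics/c3.png",q[...,::-1])
E
```

```text
(no output)
```

View pics/c3.png

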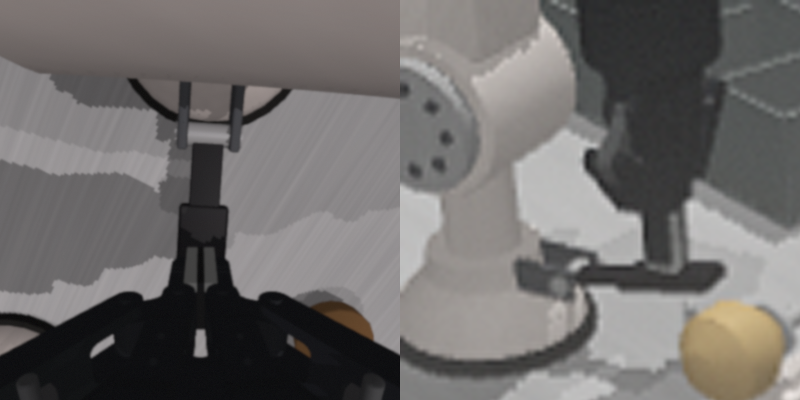

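Left, the fingers are on the mid-paddle at (203,260). Right, the lever looks nearly level. The force is still small, so I press until I feel the stop.

```bash
python3 - <<'E'
from h import *
p,d,m,T=grab("wrist");W=cloud(d,m,T)
for r in range(155,245,12):
    print(r,W[r,315:330].mean(0).round(4))
E
python3 -m jog '[[[0,0,2],[0,0,0]],[[0,0,0],[0,0,0]]]';python3 -m jog '[[[0,0,2],[0,0,0]],[[0,0,0],[0,0,0]]]'
```

```text
155 [0.6166 0.2434 0.0553]
167 [0.6194 0.2382 0.0567]
179 [0.6222 0.2329 0.0578]
191 [0.6251 0.2276 0.0588]
203 [nan nan nan]
215 [0.6307 0.2171 0.0619]
227 [0.6335 0.2118 0.0636]
239 [nan nan nan]
clock: 6.28
position: [0.6412, 0.1942, 0.0436]
ee_rot: [0.515, 0.857, -0.0, -0.0]
force: [0.3, -0.7, 1.6]
finger_gap: 0.0001
grasp_force: 0.5
clock: 6.52
position: [0.6411, 0.1942, 0.0415]
ee_rot: [0.515, 0.857, -0.0, -0.0]
force: [0.1, -0.5, 1.4]
finger_gap: 0.0
grasp_force: 0.5
```

```bash
cat > sl.py <<'E'
from h import *
p,d,m,T=grab("wrist");W=cloud(d,m,T)
L=W[150:260,316:328].reshape(-1,3);L=L[np.isfinite(L[:,2])]
h=np.hypot(L[:,0]-.612,L[:,1]-.253)
for a in np.arange(.0,.08,.006):
    k=(h>=a)&(h<a+.006)
    if k.sum()>5: print(a.round(3),np.median(L[k,2]).round(4))
p2,d2,m2,T2=grab("side");W2=cloud(d2,m2,T2)
B=W2[135:185,200:250];K=p2[135:185,200:250].max(-1)<70
Q=B[K];Q=Q[(Q[:,2]<.09)&(Q[:,2]>.02)];h=np.hypot(Q[:,0]-.612,Q[:,1]-.253)
for a in np.arange(0.02,.11,.01):
    k=(h>=a)&(h<a+.01)
    if k.sum(): print("side",a.round(3),k.sum(),np.percentile(Q[k,2],[5,50,95]).round(4))
E
python3 sl.py; python3 -c "
from h import *
s=robot.get_state();print(s['position'],s['moment'],s['tau'])"
```

```text
0.006 0.0546
0.012 0.0554
0.018 0.0564
0.024 0.0572
0.03 0.058
0.036 0.0597
0.042 0.0605
0.048 0.0619
0.054 0.0628
side 0.02 12 [0.0549 0.0574 0.0589]
side 0.03 10 [0.0539 0.0575 0.059 ]
side 0.04 19 [0.0562 0.0601 0.0626]
side 0.05 10 [0.0587 0.0606 0.063 ]
side 0.06 29 [0.0591 0.0778 0.0897]
side 0.07 28 [0.0602 0.0655 0.0844]
side 0.08 21 [0.0631 0.0658 0.0676]
side 0.09 15 [0.0629 0.0666 0.0691]
[0.64098311 0.19434634 0.04149093] [-0.12281853 -0.08479758 -0.07521057] [ 3.08469431e-01 -6.37037230e+01  3.03373075e+01  1.40030170e-01
  1.82082066e-01  2.74889535e-03]
```

```bash
python3 -m jog '[[[0,0,3],[0,0,0]],[[0,0,2],[0,0,0]],[[0,0,0],[0,0,0]]]';python3 -m jog '[[[0,0,2],[0,0,0]],[[0,0,0],[0,0,0]]]'; python3 -m jog '[[[0,0,2],[0,0,0]],[[0,0,0],[0,0,0]]]'; python3 sl.py|head -9
```

```text
clock: 7.0
position: [0.641, 0.1943, 0.0364]
ee_rot: [0.515, 0.857, 0.0, -0.0]
force: [0.1, -0.2, 0.2]
finger_gap: -0.0001
grasp_force: 0.2
clock: 7.25
position: [0.641, 0.1943, 0.0345]
ee_rot: [0.515, 0.857, 0.0, -0.0]
force: [-0.1, 0.7, -0.0]
finger_gap: 0.0003
grasp_force: 0.3
clock: 7.5
position: [0.6411, 0.1943, 0.0325]
ee_rot: [0.515, 0.857, 0.0, -0.0]
force: [0.3, -0.3, 0.6]
finger_gap: 0.0003
grasp_force: 0.3
0.006 0.0537
0.012 0.0537
0.018 0.0537
0.024 0.0538
0.03 0.0539
0.036 0.0546
0.042 0.0551
0.048 0.0557
0.054 0.06
```

```bash
python3 -m jog '[[[0,0,2],[0,0,0]],[[0,0,0],[0,0,0]]]';python3 -m jog '[[[0,0,2],[0,0,0]],[[0,0,0],[0,0,0]]]'; python3 sl.py;python3 - <<'E'
from h import *
p,d,m,T=grab("wrist")
p2,*_=grab("side");c=cv2.resize(p2[100:190,180:270],None,fx=4.5,fy=4.5,interpolation=2)[:400,:400]
q=np.hstack([cv2.resize(p[130:330,220:420],(400,400)),c]);cv2.imwrite("pics/c4.png",q[...,::-1])
E
```

```text
clock: 7.85
position: [0.6411, 0.1944, 0.0314]
ee_rot: [0.515, 0.857, 0.0, -0.0]
force: [-2.7, -1.1, 6.4]
finger_gap: 0.0003
grasp_force: 3.2
clock: 8.1
position: [0.6413, 0.1944, 0.0311]
ee_rot: [0.515, 0.857, 0.0, 0.0]
force: [-5.6, -1.5, 17.4]
finger_gap: 0.0002
grasp_force: 8.7
0.006 0.0534
0.012 0.0534
0.018 0.0534
0.024 0.0534
0.03 0.0533
0.036 0.0539
0.042 0.0543
0.048 0.0548
0.054 0.059
side 0.02 16 [0.05   0.0536 0.0572]
side 0.03 14 [0.0514 0.0533 0.0553]
side 0.04 18 [0.0514 0.0539 0.0555]
side 0.05 14 [0.0492 0.0544 0.0749]
side 0.06 36 [0.0518 0.0741 0.0885]
side 0.07 35 [0.0508 0.0605 0.0875]
side 0.08 11 [0.0536 0.0552 0.0571]
side 0.09 5 [0.054  0.0544 0.0558]
```

View pics/c4.png

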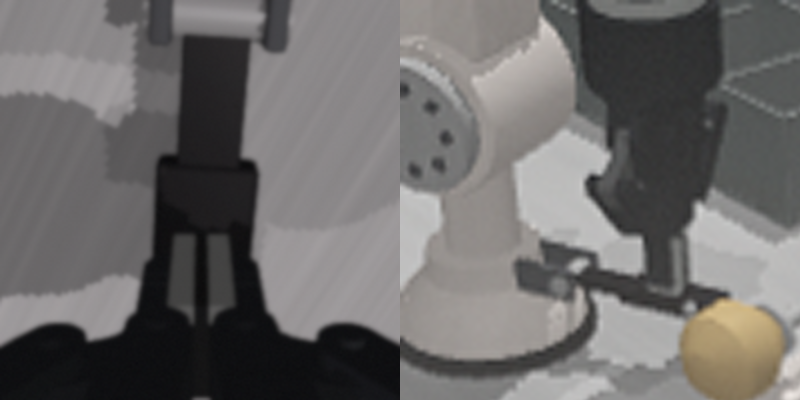

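The reaction is 17 N at the stop and the lever reads level in both cameras (top at about 0.054 along its length), so the grater is locked. I retreat straight up and travel to the chipper, turning +21° and opening the fingers.

```bash
python3 -m jog '[[[0,0,-20],[0,0,0]],[[0,0,-55],[0,0,0]],[[0,0,-55],[0,0,0]],[[0,0,-55],[0,0,0]],[[0,0,-55],[0,0,0]],[[0,0,-55],[0,0,0]],[[0,0,-30],[0,0,0]],[[0,0,0],[0,0,0]]]'; python3 sl.py|tail -9; python3 -m jog '[[[0,0,0],[0,0,10.5]],[[0,0,0],[0,0,10.5]],[[-50,-8,0],[0,0,0]],[[-50,-8,0],[0,0,0]],[[-50,-8,0],[0,0,0]],[[-50,-8,0],[0,0,0]],[[-50,-8,0],[0,0,0]],[[-50,-8,0],[0,0,0]]]' 0.7;python3 -m jog '[[[-50,-8,0],[0,0,0]],[[-50,-8,0],[0,0,0]],[[-50,-8,0],[0,0,0]],[[-50,-8,0],[0,0,0]],[[-50,-8,0],[0,0,0]],[[0,0,0],[0,0,0]]]'
```

```text
clock: 9.3
position: [0.6423, 0.1948, 0.3564]
ee_rot: [0.515, 0.857, 0.002, 0.002]
force: [0.6, -0.5, 0.1]
finger_gap: -0.0001
grasp_force: 0.0
0.078 0.0544
side 0.02 14 [0.0494 0.0532 0.0543]
side 0.03 10 [0.0518 0.0542 0.0555]
side 0.04 19 [0.0501 0.0541 0.0575]
side 0.05 24 [0.0501 0.0543 0.0563]
side 0.06 17 [0.0494 0.0543 0.0554]
side 0.07 20 [0.0507 0.0547 0.0569]
side 0.08 12 [0.0529 0.0556 0.0562]
side 0.09 2 [0.055  0.0561 0.0572]
clock: 10.4
position: [0.6294, -0.1108, 0.3514]
ee_rot: [0.662, 0.749, -0.001, -0.002]
force: [1.0, -0.5, 0.1]
finger_gap: 0.0597
grasp_force: 0.0
clock: 11.15
position: [0.6199, -0.3658, 0.3496]
ee_rot: [0.664, 0.748, -0.001, -0.002]
force: [-0.1, -0.0, -0.0]
finger_gap: 0.0596
grasp_force: 0.0
```

```bash
python3 - <<'E' 2>/dev/null
from h import *
p,d,m,T=grab("wrist");W=cloud(d,m,T)
M=(p.max(-1)<90)&(W[...,2]>.04)&(W[...,2]<.075)&(abs(W[...,0]-.612)<.035)&(W[...,1]<-.335)&(W[...,1]>-.46)
print(M.sum())
if M.sum()>30:
    Q=W[M];(c,wh,an)=cv2.minAreaRect((Q[:,:2]*1000).astype(np.float32));print(c,wh,an,np.median(Q[:,2]))
    c0=Q.mean(0);v=np.linalg.svd(Q-c0,full_matrices=False)[2][0];v*=-np.sign(v[1]);t=(Q-c0)@v;print(c0,v,c0+v*np.percentile(t,99.5))
cv2.imwrite("pics/w5.png",p[...,::-1])
E
```

```text
865
(609.514892578125, -382.1273193359375) (29.77963638305664, 95.7237319946289) 6.942560195922852 0.05721213764580363
[ 0.61210694 -0.38707987  0.05694606] [ 0.13731724 -0.98925424  0.05019988] [ 0.61793447 -0.42906231  0.05907647]
```

View pics/w5.png

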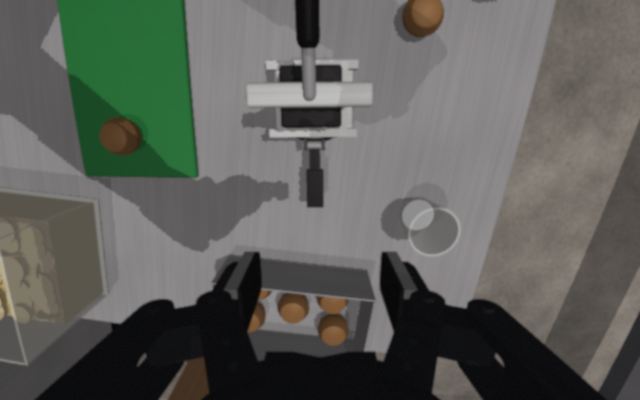

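The wrist picture shows the chipper lever pointing down the image, paddle end at (315,205) and clear of the bin. The measured end is (0.618, -0.429) at azimuth -82°, matching the earlier fit. I tilt 15° outward and descend over the paddle.

```bash
python3 -m jog '[[[-19,-5,0],[0,7.5,0]],[[-19,-5,0],[0,7.5,0]],[[-13,0,48],[0,0,0]],[[-13,0,48],[0,0,0]],[[-13,0,48],[0,0,0]],[[-13,0,48],[0,0,0]],[[0,0,0],[0,0,0]]]' 0.7 30; python3 -c "
from h import *
s=robot.get_state();Rm=R.from_quat(s['ee_rot']).as_matrix();print(s['joint_positions'],Rm.round(3));print('to go',1000*Rm.T@(np.array([.6145,-.404,.024])-s['position']))"
```

```text
clock: 12.08
position: [0.6107, -0.3952, 0.1511]
ee_rot: [0.657, 0.744, 0.081, -0.092]
force: [0.2, 1.1, 0.6]
finger_gap: 0.0598
grasp_force: 0.0
[-0.6580565   0.7687445   0.52560364  1.50223072  0.17240478  0.77432908] [[-0.119  0.992 -0.03 ]
 [ 0.963  0.123  0.24 ]
 [ 0.242 -0.001 -0.97 ]]
to go [-39.73136651   2.78661344 121.07386391]
```

```bash
python3 -m jog '[[[-15,3,40],[0,0,0]],[[-13,0,40],[0,0,0]],[[-8,0,26],[0,0,0]],[[-4,0,15],[0,0,0]],[[0,0,0],[0,0,0]]]'; python3 -m jog '[[[0,0,0],[0,0,0]],[[0,0,0],[0,0,0]],[[0,0,0],[0,0,0]],[[0,0,0],[0,0,0]],[[0,0,0],[0,0,0]]]' 0.1 30
```

```text
clock: 12.7
position: [0.6188, -0.4086, 0.0299]
ee_rot: [0.658, 0.744, 0.081, -0.086]
force: [-0.3, 0.6, -0.7]
finger_gap: 0.0594
grasp_force: 0.0
clock: 13.32
position: [0.6158, -0.4104, 0.0304]
ee_rot: [0.658, 0.743, 0.079, -0.087]
force: [-9.4, -1.9, 2.0]
finger_gap: 0.0243
grasp_force: 31.4
```

```bash
python3 -m jog '[[[2.4,-2,-8],[0,0,0]],[[3.2,0,-7.6],[0,0,0]],[[3.9,0,-7.3],[0,0,0]],[[4.7,0,-6.9],[0,0,0]],[[0,0,0],[0,0,0]]]'; python3 -m jog '[[[5.3,0,-6.4],[0,0,0]],[[5.9,0,-5.9],[0,0,0]],[[6.4,0,-5.2],[0,0,0]],[[7,0,-4.4],[0,0,0]],[[0,0,0],[0,0,0]]]'; cat > ch.py <<'E'
from h import *
p,d,m,T=grab("side");W=cloud(d,m,T)
B=W[230:310,375:450];K=p[230:310,375:450].max(-1)<80
Q=B[K];h=np.hypot(Q[:,0]-.605,Q[:,1]+.334)
for a in np.arange(0.01,.11,.01):
    k=(h>=a)&(h<a+.01)&(Q[:,2]>.03)
    if k.sum(): print("side",a.round(3),k.sum(),np.percentile(Q[k,2],[5,50,95]).round(4))
cv2.imwrite("pics/s6.png",cv2.resize(p[200:320,340:480],(700,600),interpolation=2)[...,::-1])
E
python3 ch.py
```

```text
clock: 13.95
position: [0.6146, -0.4011, 0.0625]
ee_rot: [0.658, 0.744, 0.081, -0.087]
force: [-5.8, 3.8, -2.4]
finger_gap: 0.0244
grasp_force: 30.5
clock: 14.58
position: [0.6123, -0.3823, 0.0893]
ee_rot: [0.658, 0.744, 0.081, -0.087]
force: [-6.3, 3.9, -4.2]
finger_gap: 0.0237
grasp_force: 30.6
side 0.01 36 [0.0554 0.0629 0.0697]
side 0.02 22 [0.064  0.0713 0.0811]
side 0.03 39 [0.0774 0.0841 0.0911]
side 0.04 39 [0.0843 0.0922 0.0993]
side 0.05 37 [0.0953 0.1058 0.1402]
side 0.06 107 [0.1087 0.1247 0.1407]
side 0.07 113 [0.1157 0.1597 0.1801]
side 0.08 189 [0.1582 0.1782 0.1955]
side 0.09 149 [0.1703 0.1953 0.2085]
side 0.1 51 [0.1859 0.1985 0.2045]
```

View pics/s6.png

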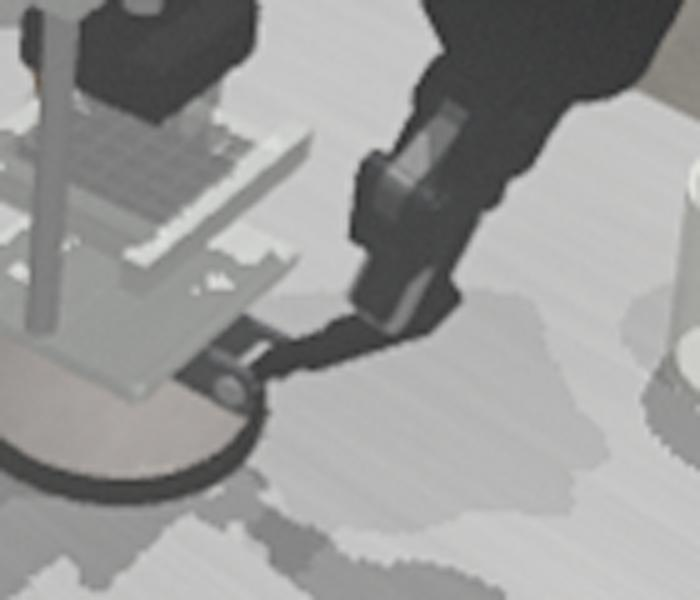

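The lever, gripped at (400,310) in the crop, is now sloping up at about 0.77 rad. I push on along the tangent until it meets the upper stop.

```bash
python3 -m jog '[[[2.5,0,-1.5],[0,0,0]],[[2.5,0,-1.5],[0,0,0]],[[0,0,0],[0,0,0]]]'; python3 -m jog '[[[2,0,-2],[0,0,0]],[[2,0,-2],[0,0,0]],[[0,0,0],[0,0,0]]]'; python3 ch.py | head -5
```

```text
clock: 15.0
position: [0.6119, -0.3803, 0.0916]
ee_rot: [0.658, 0.744, 0.08, -0.087]
force: [-3.3, -3.1, -15.9]
finger_gap: 0.0231
grasp_force: 30.8
clock: 15.38
position: [0.6116, -0.3797, 0.0929]
ee_rot: [0.658, 0.744, 0.079, -0.086]
force: [3.5, -12.0, -35.5]
finger_gap: 0.0223
grasp_force: 31.4
side 0.01 35 [0.0551 0.0638 0.0721]
side 0.02 21 [0.0663 0.0733 0.0819]
side 0.03 43 [0.0786 0.0862 0.0932]
side 0.04 37 [0.0872 0.0962 0.1019]
side 0.05 65 [0.0996 0.1275 0.1451]
```

```bash
python3 -m jog '[[[0,0,0],[0,0,0]],[[0,0,0],[0,0,0]],[[0,0,0],[0,0,0]],[[0,0,0],[0,0,0]]]' 0.75; python3 -m jog '[[[0,0,-15],[0,0,0]],[[0,0,-40],[0,0,0]],[[0,0,-50],[0,0,0]],[[0,0,-50],[0,0,0]],[[0,0,-40],[0,0,0]],[[0,0,0],[0,0,0]],[[0,0,0],[0,0,0]]]'; python3 ch.py; python3 sl.py | grep side; python3 - <<'E'
from h import *
p,d,m,T=grab("side");cv2.imwrite("pics/f.png",p[...,::-1])
E
```

```text
clock: 15.92
position: [0.6128, -0.3769, 0.0991]
ee_rot: [0.658, 0.744, 0.081, -0.085]
force: [0.2, -0.6, -0.1]
finger_gap: 0.0642
grasp_force: 0.0
clock: 16.8
position: [0.6164, -0.4227, 0.2868]
ee_rot: [0.658, 0.744, 0.081, -0.086]
force: [-0.1, -0.5, -0.6]
finger_gap: 0.0641
grasp_force: 0.0
side 0.01 36 [0.0538 0.0623 0.0701]
side 0.02 25 [0.0502 0.0725 0.0818]
side 0.03 43 [0.0796 0.0862 0.0924]
side 0.04 44 [0.0869 0.0959 0.1033]
side 0.05 47 [0.0969 0.1065 0.1126]
side 0.06 59 [0.1094 0.1182 0.1225]
side 0.07 16 [0.1177 0.1188 0.1202]
side 0.02 7 [0.0492 0.0519 0.0527]
side 0.03 3 [0.0503 0.0517 0.0555]
side 0.04 8 [0.0493 0.0519 0.0561]
side 0.05 8 [0.0501 0.053  0.0544]
side 0.06 4 [0.0517 0.0525 0.0537]
side 0.07 6 [0.0517 0.0526 0.0544]
side 0.08 5 [0.054  0.0543 0.0565]
side 0.09 1 [0.0543 0.0543 0.0543]
```

View pics/f.png

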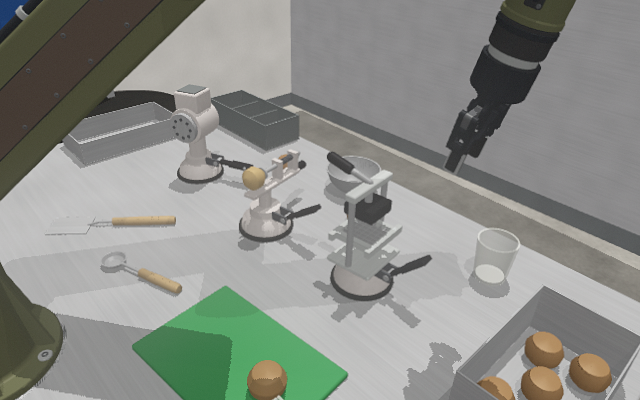

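The grater lever (235,163) is level, the chipper lever (410,268) is up at its stop, the peeler lever (305,212) is unchanged, and the arm is clear.

```bash
python3 -c "
from cell import robot
print(robot.hand_in())"
```

```text
the job is handed in; nothing more can be done
None
```

I pressed the grater's lever down to its stop first, then lifted the chipper's up to its stop; the peeler's lever was left alone, and I handed the job in at about 17 s with the arm clear.

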